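# Pry the heat-sink control board free on the welding bench

## Task

Two control boards from the welding machine stand in docks on the steel table. Free the one that carries the finned heat sink: swing both of its ejector levers fully outward so that the board pops up out of its socket, and leave it standing level in its guides. The other board, the one with the round capacitors, must stay seated in its dock.

Things in the scene. Friction and masses are not known exactly. Their poses are not given: they have to be found in the camera images.
- sink_dock: Dock of the heat-sink board, fixed: aluminium base 64 (x) by 200 (y) by 6 mm, black socket strip along y, grey guides at both ends (|y| 62 to 82 mm, 62 mm high), an ejector lever outside each guide. Origin: centre of the underside, on the table; y along the board, x across it, z up. The other dock is identical; which one is on the left varies.
- sink_lever_left (a joint): Ejector lever at the dock's +y end: grey arm 14 mm wide (x), 9 thick (y), 95 long from its pivot at (0, 88, 24) mm in the dock frame (axis along x); the last 10 mm are a tab 22 wide with an outward lip. Rad: 0 = upright, grows as its top swings outward, stop at 1.1; starts at 0 to 0.15. Stays where left; 3 to 5 N at 60 mm moves it. Its toe lifts this end of the board.
- sink_lever_right (a joint): Ejector lever at the dock's -y end: grey arm 14 mm wide (x), 9 thick (y), 95 long from its pivot at (0, -88, 24) mm in the dock frame (axis along x); the last 10 mm are a tab 22 wide with an outward lip. Rad: 0 = upright, grows as its top swings outward, stop at 1.1; starts at 0 to 0.15. Stays where left; 3 to 5 N at 60 mm moves it. Its toe lifts this end of the board.
- sink_mid (a point): Middle of the board to free, 45 mm above its lower edge (65 mm above the table when seated, about 19 higher when freed); axes as the dock's. Green, 5 mm thick, 150 long (y) up to 50 mm high, to 90 high only 64 long: free space above each shoulder (z 70 mm) inside the lever. Heat sink 58 mm long, 28 out of its +x face. 0.25 to 0.5 kg, loose; with one lever out it leans to the other by up to 0.2 rad.
- caps_mid (a point): The same point of the other board, of the same outline but with three round black capacitors lying across its +x face in place of the heat sink. It stands in the other dock, with the same levers, and must stay seated there.

How it is judged:
At the end, for the whole second after the job is handed in: Both levers of the heat-sink board are swung out beyond 0.85 rad (stop at 1.1) and still; the board has risen 10 to 30 mm, stands in its guides within 20 mm of the dock's centre line and within 0.15 rad (about 9 degrees) of upright and level; the other board is where it was (within 6 mm) (value of joint each of sink_lever_left, sink_lever_right above 0.85 rad and z of sink_mid in the frame of sink_dock between 0.075 and 0.095 m and angle between sink_mid's own z axis and vertical below 0.15 rad and horizontal distance between sink_mid and sink_dock below 0.02 m and velocity of joint sink_lever_left between -0.05 and 0.05 rad/s and velocity of joint sink_lever_right between -0.05 and 0.05 rad/s and distance of caps_mid from where it was at the start of the episode below 0.006 m); the robot touches nothing.
It fails at once if the other board is lifted or shifted by more than 8 mm (distance of caps_mid from where it was at the start of the episode above 0.008 m).
It also fails if it takes over 42 s, if anything falls off the work surface, if the arm or the gripper's body presses on something with over 40 N, if the wrist force passes 120 N, or if a joint passes its speed limit or range.

## Robot

A 6-joint arm with a two-finger parallel gripper is mounted at the origin on the work surface. World frame = base frame: x ahead of the robot, y to its left, z up, the work surface at z = 0. Lengths are in m, angles in rad, forces in N, time in s.
With the tool pointing down it reaches from about 0.275 to 0.875 m from the base axis. Payload 12.5 kg.
Tool frame: the origin (TCP) lies on the centre line of the jaws, within the pads' length; the fingertips stand r.finger_overhang ahead of it and the grasp point (between the pads) lies 3 mm ahead of it (r.finger_overhang is the distance from the TCP to the fingertips, in m); z points along the fingers, y is the direction in which the jaws open and shut (so a half turn about z gives the same grasp; the last joint's range is limited). The gripper opens to 85 mm and grips with 20 to 120 N. Pads are 22 mm wide; open, the fingers measure 114 mm over their backs; the gripper's body (76 mm by 85 mm) begins 54 mm behind the grasp point. The pads swing forward as they close: fully open they stand 13 mm farther back than shut.
Start: joints at [1.036, 0.351, 1.652, -0, 1.139, -0.085], TCP at [0.239, 0.495, 0.253] pointing down, gripper open.
Joint ranges: [-2.75, 2.75], [-0.79, 2.1], [0.01, 2.65], [-1.57, 4.71], [0.07, 3.14], [-2.87, 2.87]. Speed limits (rad/s): [2.22, 2.22, 2.79, 3.14, 3.14, 3.14].

## Interface

Orientations are given as a unit quaternion [x, y, z, w].
In Python, from cell import r, optics gives the robot as it stands. The module is installed in compiled form; this text tells all that it offers. Calls block until the motion is done:
- r.move_to(position, orientation): joint-space move of the TCP to a pose.
- r.move_linear(position, rot=None, vel=0.15): straight line of the TCP; rot=None keeps the orientation; vel is the mean speed in m/s.
- r.set_joints(angles): joint-space move.
- r.set_gripper(opening, squeeze=None): opening from 0.0 (shut) to 1.0 (fully open); squeeze is the grip in N (None keeps the last); returns when the fingers have stopped.
- r.sleep(seconds).
- r.inverse_kinematics(position, orientation): joint angles nearest the present ones, or None.
- optics.get_image(name): name is "side" or "top" or "wrist"; returns a dict with "pixels" (420x560x3 uint8, red, green, blue), "depth" (420x560 float32, m along the optical axis (not along the pixel's ray), 0 where there is no reading), "fx", "fy", "cx", "cy" (pixels), "camera_from_world" (4x4, takes a point from world to camera coordinates); the wrist camera has in their place "mount" (4x4, takes a point from camera to tool coordinates, whose origin is the TCP and whose axes are the flange's). Camera axes: x right, y down, z forward; pixel columns grow to the right and rows downward; lengths in m; the calibration is good to about 2 mm. A picture is of the moment at which its call begins: read the wrist's pose just before it.
A pose or a line that the arm cannot do raises r.PlanningError and nothing moves.
- r.hand_in(): hands the job in, once; it reports no verdict.
Readings, each from a call of its own:
- r.current_t(): time.
- r.current_q(): joint angles.
- r.current_qvel(): joint speeds.
- r.current_effort(): joint torques, N m.
- r.current_tool_pos(): TCP position.
- r.current_ee_rot(): TCP orientation.
- r.current_contact_force(): force on the tool from outside, world axes, zero at the start.
- r.current_torque(): the same for the moment, N m.
- r.current_opening(): opening from 0.0 (shut) to 1.0 (fully open).
Only numpy, scipy, OpenCV 4.12 (cv2) and the standard library are available. Lean on these libraries where they do the work, as an engineer would, in place of code of your own. Each camera call takes 0.05 s, during which the arm holds its last target. There are 200 camera calls.

## Working session

There is one attempt and no reset: what is moved stays moved. The work goes in short steps, each a Python script; the robot and the scene stay as the last script left them, time stands still between calls to the robot, and variables do not carry over. Pictures are saved under pics/ and viewed, about 8 in all and at most 12, crops included, and the job is handed in when it is done.

```bash
mkdir -p pics
cat > h.py <<'E'
import numpy as np, cv2
from cell import r, optics
def grab(n,f):
    d=optics.get_image(n); cv2.imwrite('pics/'+f+'.png',d['pixels'][:,:,::-1]); np.savez('pics/'+f+'.npz',**{k:v for k,v in d.items()}); return d
def cloud(d):
    z=d['depth']; v,u=np.mgrid[0:z.shape[0],0:z.shape[1]]
    p=np.stack([(u-d['cx'])/d['fx']*z,(v-d['cy'])/d['fy']*z,z,np.ones_like(z)],-1)
    w=p@np.linalg.inv(d['camera_from_world']).T; w=w[...,:3]; w[z==0]=np.nan; return w
E
python3 - <<'E'
from h import *
a=grab('top','top0');b=grab('side','side0')
print(a['camera_from_world'],b['camera_from_world'],r.finger_overhang,r.current_t(),r.current_ee_rot())
E
```

```text
[[ 0.02061929 -0.99975587 -0.00794005  0.00370601]
 [-0.99556494 -0.01980244 -0.09196909  0.53205736]
 [ 0.09178941  0.00980117 -0.99573021  0.92618706]
 [ 0.          0.          0.          1.        ]] [[ 0.98598743 -0.16678383 -0.003456   -0.51091904]
 [-0.11308287 -0.65300221 -0.74886606  0.11956719]
 [ 0.12264197  0.73876334 -0.66271236  0.71304461]
 [ 0.          0.          0.          1.        ]] 0.022 0.1 [ 2.23011421e-01  9.74815693e-01 -4.96921331e-04 -1.55199704e-04]
```

View pics/top0.png

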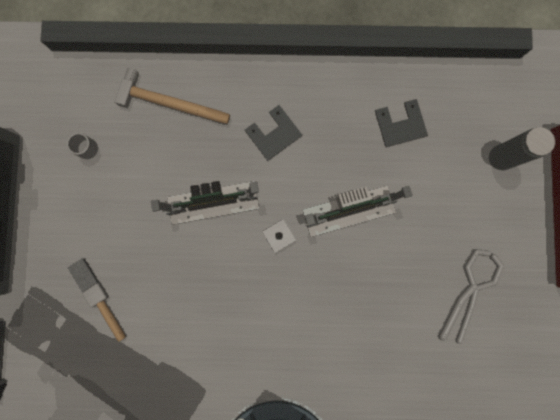

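View pics/side0.png

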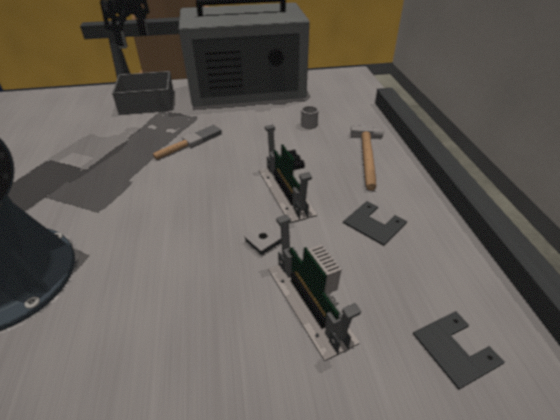

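The caps board is on the left, centred near (212,197) in the top view. The heat-sink board is on the right near (350,208), with its fins pointing away from the robot, so dock +y is roughly world +y. Next I'll measure the right dock.

Run:
```python
from h import *
d=np.load('pics/top0.npz'); w=cloud(d)
d2=np.load('pics/side0.npz'); w2=cloud(d2)
sub=w[170:250,290:420].reshape(-1,3); px=d['pixels'][170:250,290:420].reshape(-1,3).astype(int)
print('table z',np.nanmedian(sub[:,2]))
m=(sub[:,2]>0.003)&(sub[:,2]<0.012)&(px.min(1)>140)
R=cv2.minAreaRect((sub[m][:,:2]*1000).astype(np.float32)); print('plate',m.sum(),R)
cm=np.array(R[0])/1000
for nm,W in (('top',w),('side',w2)):
    P=W.reshape(-1,3); s=P[(np.abs(P[:,:2]-cm).max(1)<.14)]
    hi=s[(s[:,2]>.07)&(s[:,2]<.2)]
    print(nm,len(hi)); 
    k=cv2.connectedComponents
    for y0 in np.arange(hi[:,1].min(),hi[:,1].max(),.012):
        q=hi[(hi[:,1]>=y0)&(hi[:,1]<y0+.012)]
        if len(q): print(np.round(y0,3),len(q),np.round(np.median(q,0),3),'z',np.round([q[:,2].min(),q[:,2].max()],3),'x',np.round([q[:,0].min(),q[:,0].max()],3))
# neighbour lever high points
P=w[170:225,140:270].reshape(-1,3);P=P[(P[:,2]>.095)&(P[:,2]<.2)]
print('caps tabs',P[:,1].min(),P[P[:,1]<np.median(P[:,1])].mean(0),P[:,1].max())
```

```text
table z 0.0005196823512726434
plate 202 ((539.522705078125, -149.72189331054688), (61.87980651855469, 188.9512176513672), 16.55928611755371)
top 835
-0.26 50 [ 0.57  -0.253  0.117] z [0.111 0.12 ] x [0.559 0.582]
-0.248 106 [ 0.569 -0.241  0.107] z [0.07  0.121] x [0.559 0.581]
-0.224 5 [ 0.563 -0.219  0.071] z [0.07  0.072] x [0.56  0.565]
-0.212 2 [ 0.558 -0.207  0.072] z [0.071 0.073] x [0.558 0.558]
-0.2 3 [ 0.555 -0.194  0.074] z [0.071 0.074] x [0.551 0.558]
-0.188 18 [ 0.551 -0.179  0.107] z [0.07  0.113] x [0.548 0.559]
-0.176 98 [ 0.56  -0.169  0.104] z [0.074 0.112] x [0.544 0.58 ]
-0.164 110 [ 0.559 -0.158  0.104] z [0.073 0.111] x [0.54  0.578]
-0.152 111 [ 0.555 -0.146  0.104] z [0.076 0.111] x [0.537 0.574]
-0.14 105 [ 0.551 -0.134  0.104] z [0.072 0.113] x [0.533 0.571]
-0.128 113 [ 0.551 -0.122  0.103] z [0.071 0.111] x [0.531 0.567]
-0.116 15 [ 0.531 -0.115  0.072] z [0.07  0.106] x [0.527 0.564]
-0.104 5 [ 0.526 -0.098  0.071] z [0.07  0.073] x [0.522 0.527]
-0.092 7 [ 0.522 -0.086  0.071] z [0.07  0.071] x [0.52  0.526]
-0.068 45 [ 0.51  -0.061  0.118] z [0.111 0.1
[... 449 characters left out ...]
03] z [0.07 0.11] x [0.539 0.578]
-0.151 193 [ 0.548 -0.145  0.103] z [0.071 0.11 ] x [0.535 0.573]
-0.139 187 [ 0.541 -0.133  0.103] z [0.071 0.11 ] x [0.532 0.571]
-0.127 132 [ 0.546 -0.123  0.103] z [0.071 0.111] x [0.53  0.566]
-0.115 6 [ 0.545 -0.114  0.087] z [0.07  0.104] x [0.529 0.563]
-0.103 4 [ 0.523 -0.097  0.07 ] z [0.07 0.07] x [0.52  0.528]
-0.091 2 [ 0.52  -0.086  0.07 ] z [0.07 0.07] x [0.52  0.521]
-0.079 15 [ 0.509 -0.068  0.076] z [0.07  0.103] x [0.507 0.512]
-0.067 233 [ 0.511 -0.064  0.103] z [0.07  0.119] x [0.499 0.522]
-0.055 35 [ 0.51  -0.052  0.117] z [0.109 0.119] x [0.499 0.52 ]
caps tabs 0.04757278797828524 [0.56756899 0.10086035 0.10980839] 0.26183884085380665
```

```bash
cat >> h.py <<'E'
from scipy.spatial.transform import Rotation as Ro
C=np.array([.5395,-.151]); yaw=np.radians(16.7)
ex=np.array([np.cos(yaw),np.sin(yaw)]); ey=np.array([-np.sin(yaw),np.cos(yaw)])
def quat(flip):  # tool x along +-dock y, z down
    s=-1 if flip else 1
    x=np.r_[s*ey,0]; z=np.array([0,0,-1.]); return Ro.from_matrix(np.c_[x,np.cross(z,x),z]).as_quat()
def pos(y,ztip,x=0): return np.r_[C+ey*y+ex*x, ztip+r.finger_overhang]
def pickq(side):
    best=None
    for f in (0,1):
        q=r.inverse_kinematics(pos(side*55,0.2) if 0 else pos(side*.055,.17),quat(f))
        if q is not None:
            c=np.abs(np.array(q)-r.current_q()).max()
            if best is None or c<best[0]: best=(c,f)
    return quat(best[1])
def push(side,th1=1.09,s=.065):
    q=pickq(side)
    r.move_to(pos(side*.055,.17),q)
    r.move_linear(pos(side*.055,.091))
    for th in np.linspace(0.05,th1,7):
        y=.088+s*np.sin(th)-.0045*np.cos(th)-.011; z=.024+s*np.cos(th)+.0045*np.sin(th)
        r.move_linear(pos(side*y,z),vel=.08)
        print(round(th,2),np.round(r.current_tool_pos(),4),np.round(r.current_contact_force(),1),round(r.current_t(),2))
E
python3 - <<'E'
from h import *
r.set_gripper(0.0); print(r.finger_overhang,r.current_opening(),r.current_t())
push(1)
p=r.current_tool_pos(); r.move_linear([p[0],p[1],.2]); print(r.current_t())
grab('side','side1')
E
```

```text
0.022 0.0010959750101018986 0.8667
0.05 [ 0.5178 -0.0779  0.1115] [-0.7 -0.8  0.2] 4.3
0.22 [ 0.5144 -0.0672  0.1104] [ 0.4 -0.1 -0.5] 4.59
0.4 [ 0.5112 -0.0569  0.1076] [-0.   1.1  0.2] 4.88
0.57 [ 0.5082 -0.0469  0.103 ] [ 0.7  0.  -0.7] 5.17
0.74 [ 0.5053 -0.0379  0.0965] [-0.  -0.6  0.4] 5.47
0.92 [ 0.5029 -0.0301  0.0887] [ 0.  -0.2  0.1] 5.76
1.09 [ 0.5011 -0.0238  0.0797] [-0.5 -1.  -1.2] 6.05
7.0
```

View pics/side1.png

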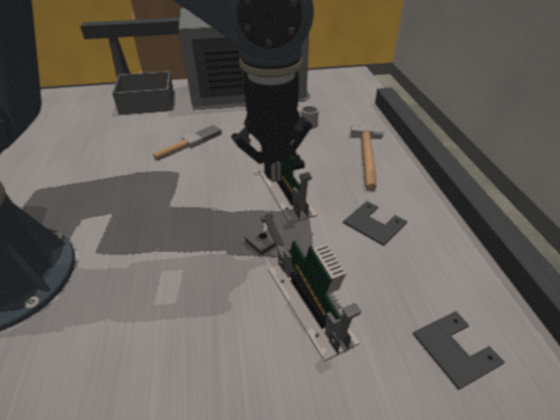

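The left lever now leans outward, with its tab near (267,220) and its root near (285,270), but it may not be at its stop. I'll get its angle from the depth.

```bash
cat >> h.py <<'E'
def levers(d,W=None):
    P=cloud(d).reshape(-1,3); P=P[~np.isnan(P[:,0])]
    l=np.c_[(P[:,:2]-C)@ex,(P[:,:2]-C)@ey,P[:,2]]
    for s,n in ((1,'L'),(-1,'R')):
        yy=s*l[:,1]-.088; zz=l[:,2]-.024; rr=np.hypot(yy,zz); a=np.arctan2(yy,zz)
        m=(np.abs(l[:,0])<.006)&(rr>.05)&(rr<.082)&(a>-.2)&(a<1.3)
        print(n,m.sum(),'angle',np.round(np.percentile(a[m],[10,50,90]),2),'x off',np.median(l[m,0]))
        for t in (.040,.060):
            q=l[(np.abs(l[:,0])<.004)&(np.abs(s*l[:,1]-t)<.006)&(l[:,2]>.055)&(l[:,2]<.11)]
            if len(q): print('  shoulder',t,len(q),np.round(np.percentile(q[:,2],[50,90]),4))
    q=l[(np.abs(l[:,0])<.006)&(np.abs(l[:,1])<.04)&(l[:,2]>.08)&(l[:,2]<.15)]
    for y in (-.025,-.01,.01,.025):
        k=q[np.abs(q[:,1]-y)<.005]; print('  top',y,np.round(k[:,2].max(),4) if len(k) else None)
E
python3 - <<'E'
from h import *
for f in('side0','side1'): print(f); levers(np.load(f'pics/{f}.npz'))
E
```

```text
side0
L 91 angle [0.01 0.03 0.05] x off 2.702420074149008e-06
  shoulder 0.04 35 [0.0668 0.0696]
  shoulder 0.06 33 [0.0672 0.0697]
R 68 angle [0.09 0.18 0.2 ] x off -0.005055121127920462
  shoulder 0.04 48 [0.0662 0.0698]
  shoulder 0.06 48 [0.0657 0.0693]
  top -0.025 0.1102
  top -0.01 0.1098
  top 0.01 0.1104
  top 0.025 0.1105
side1
L 100 angle [1.01 1.04 1.06] x off -0.000570521535922917
  shoulder 0.04 65 [0.0736 0.0856]
  shoulder 0.06 65 [0.075  0.0892]
R 64 angle [0.1  0.18 0.2 ] x off -0.005139545180958806
  shoulder 0.04 110 [0.0782 0.104 ]
  shoulder 0.06 47 [0.0666 0.069 ]
  top -0.025 0.117
  top -0.01 0.1191
  top 0.01 0.1225
  top 0.025 0.1128
```

The left lever is about 1.05 rad out and that end of the board has risen. Now the right one, starting a little farther out because the board leans that way.

```bash
sed -i 's/side\*\.055/side*.060/g' h.py
python3 - <<'E'
from h import *
push(-1)
p=r.current_tool_pos(); r.move_linear([p[0],p[1],.2]); 
r.move_to([.35,-.3,.35],r.current_ee_rot()); print(r.current_t(),r.current_contact_force())
levers(grab('side','side2')); d=grab('top','top2'); levers(d)
a=cloud(np.load('pics/top0.npz')); b=cloud(d)
for n,W in(('before',a),('after',b)):
    P=W[170:225,160:262].reshape(-1,3);P=P[(P[:,2]>.06)&(P[:,2]<.2)]; print(n,len(P),P.mean(0))
cv2.imwrite('pics/both2.png',np.hstack([cv2.imread('pics/side2.png')[100:380,180:460],cv2.resize(cv2.imread('pics/top2.png')[150:262,140:420],None,fx=1.8,fy=2.5)]))
E
```

```text
0.05 [ 0.5614 -0.2243  0.1115] [-0.5  0.4  0.3] 8.87
0.22 [ 0.5646 -0.2348  0.1103] [-0.2 -0.1  0.6] 9.16
0.4 [ 0.5677 -0.2452  0.1075] [-0.1 -0.1 -0.3] 9.45
0.57 [ 0.5706 -0.255   0.1029] [-0.1  0.9 -0. ] 9.74
0.74 [ 0.5733 -0.2641  0.0965] [ 0.2  0.8 -0.4] 10.03
0.92 [ 0.5756 -0.2718  0.0886] [-0.7 -0.2 -0.2] 10.32
1.09 [ 0.5774 -0.2781  0.0796] [-0.5 -0.2  0.5] 10.62
12.625 [-0.39001177 -0.29439085  0.59300248]
L 101 angle [1.02 1.05 1.07] x off -0.0004725606796074208
  shoulder 0.04 73 [0.0748 0.088 ]
  shoulder 0.06 69 [0.0743 0.088 ]
R 186 angle [1.   1.03 1.1 ] x off -0.00182491495843471
  shoulder 0.04 84 [0.0732 0.0865]
  shoulder 0.06 94 [0.0736 0.0866]
  top -0.025 0.1138
  top -0.01 0.1151
  top 0.01 0.1149
  top 0.025 0.1267
L 73 angle [0.98 1.02 1.05] x off 0.00022160218051257968
  shoulder 0.04 22 [0.0721 0.0882]
  shoulder 0.06 20 [0.0771 0.0924]
R 86 angle [0.98 1.02 1.06] x off 0.0003906942676378133
  shoulder 0.04 18 [0.0728 0.0858]
  shoulder 0.06 20 [0.0695 0.0841]
  top -0.025 0.106
  top -0.01 0.108
  top 0.01 0.1074
  top 0.025 0.1102
before 910 [0.56113282 0.15121798 0.08827728]
after 906 [0.5611644  0.15134908 0.08828279]
```

View pics/both2.png

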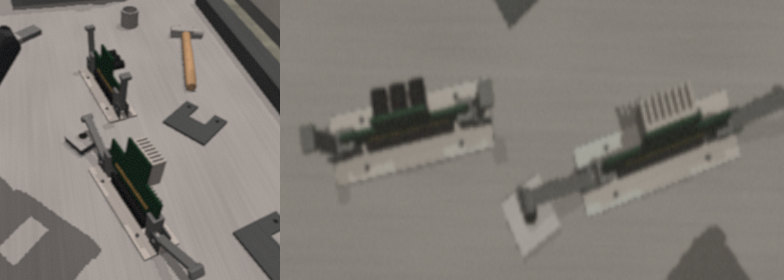

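Both levers are out and the caps board hasn't moved. The board's top edge reads lower than I expected near the centre line, so I'll check whether it leans across x.

Run:
```python
from h import *
for f in('side0','top0','side2','top2'):
    d=np.load(f'pics/{f}.npz'); P=cloud(d); px=d['pixels'].astype(int)
    l=np.concatenate([(P[...,:2]-C)@np.c_[ex,ey],P[...,2:]],-1)
    g=(px[...,1]>px[...,0]+12)&(px[...,1]>px[...,2]+4)&(np.abs(l[...,1])<.078)&(np.abs(l[...,0])<.035)&(l[...,2]>.03)
    q=l[g]; print(f,len(q))
    for z in np.arange(.045,.14,.01):
        k=q[np.abs(q[:,2]-z)<.005]
        if len(k): print('  z%.3f'%z,len(k),'x',np.round(np.percentile(k[:,0],[5,50,95])*1e3,1),'y',np.round(np.percentile(k[:,1],[2,98])*1e3,1))
    # highest z vs y using all non-sink
    for y in (-.065,-.045,-.025,-.01,.01,.025,.045,.065):
        k=q[np.abs(q[:,1]-y)<.006]
        if len(k): i=np.argsort(k[:,2])[-3:]; print('  y%.3f'%y,np.round(k[i].mean(0)*1e3,1))
```

```text
side0 189
  z0.045 2 x [-2.  -1.7 -1.5] y [-12.1   4.6]
  z0.055 5 x [-1.1 -0.9 -0.1] y [-37.7  33.7]
  z0.065 91 x [-0.7  1.2  3.1] y [-73.7  66.6]
  z0.075 13 x [-1.6 -0.1  2.3] y [-46.   68.2]
  z0.085 4 x [-0.6 -0.5  0.1] y [-24.1  25.4]
  z0.095 4 x [-0.2  0.8  1. ] y [-24.5  22.6]
  z0.105 66 x [0.6 2.  3.6] y [-31.1  24.7]
  z0.115 3 x [2.4 2.5 3. ] y [-27.9  21.6]
  y-0.065 [  0.3 -65.7  69.6]
  y-0.045 [  0.9 -43.9  70.1]
  y-0.025 [  2.7 -23.9 110.1]
  y-0.010 [  2.3 -11.9 109.7]
  y0.010 [  2.2   9.2 109.6]
  y0.025 [  2.1  25.  109.4]
  y0.045 [-0.2 43.2 69.6]
  y0.065 [-0.3 65.8 70.5]
top0 42
  z0.065 18 x [0.9 2.3 3.8] y [-62.7  65.6]
  z0.075 10 x [0.8 2.3 2.9] y [-69.6  69.4]
  z0.105 7 x [2.7 3.4 3.7] y [-30.3  24.1]
  z0.115 7 x [2.2 3.2 4.6] y [-31.6  12.7]
  y-0.065 [  2.3 -66.5  68.1]
  y-0.045 [  3.  -44.1  70.9]
  y-0.025 [  3.8 -25.9 111.6]
  y-0.010 [  3.4  -9.  110.2]
  y0.010 [  3.  12. 110.]
  y0.025 [  3.7  25.1 108.4]
  y0.045 [ 1.6 45.4 71.9]
  y0.065 [ 0.8 65.8 70.3]
side2 904
  z0.045 18 x [-3.6 -2.8 -2.7] y [-48.3  55.2]
  z0.055 9 x [-2.4 -1.6 -0.6]
[... 254 characters left out ...]
 x [5.4 6.2 7.4] y [-32.5  22.7]
  z0.125 122 x [ 6.8  8.1 10.6] y [-32.6  24.1]
  z0.135 5 x [7.  7.4 8.6] y [-4.7 20.7]
  y-0.065 [  3.5 -66.5  89.9]
  y-0.045 [  5.2 -43.5  90. ]
  y-0.025 [  8.9 -24.3 129.5]
  y-0.010 [  8.6  -9.6 130.3]
  y0.010 [  8.   14.2 130.3]
  y0.025 [  8.8  22.9 129.9]
  y0.045 [ 3.8 42.4 90.3]
  y0.065 [ 4.  63.7 90. ]
top2 15
  z0.085 4 x [4.5 4.9 6.4] y [-35.7  66.4]
  z0.095 6 x [4.4 5.2 5.7] y [-60.7  61. ]
  z0.125 1 x [9.5 9.5 9.5] y [2. 2.]
  z0.135 4 x [ 9.9 10.1 10.3] y [-23.4  -2.3]
  y-0.065 [  5.1 -61.7  90.2]
  y-0.045 [  5.5 -44.7  90.1]
  y-0.025 [ 10.  -23.9 132.5]
  y-0.010 [  9.9  -9.6 132.4]
  y0.045 [ 5.2 46.3 89.8]
  y0.065 [ 4.8 63.2 90.2]
```

Run:
```python
from h import *
for f,zl,zh in(('side0',.045,.107),('side2',.06,.127)):
    d=np.load(f'pics/{f}.npz'); P=cloud(d)
    l=np.concatenate([(P[...,:2]-C)@np.c_[ex,ey],P[...,2:]],-1); px=d['pixels'].astype(int)
    g=(np.abs(l[...,1])<.028)&(np.abs(l[...,0])<.015)&(l[...,2]>zl)&(l[...,2]<zh)&(px[...,1]>px[...,0])
    q=l[g]; m=np.ones(len(q),bool)
    for i in range(8):
        A=np.c_[q[:,1],q[:,2],np.ones(len(q))]; c=np.linalg.lstsq(A[m],q[m,0],rcond=None)[0]; e=np.abs(A@c-q[:,0]); m=e<max(.0012,2*np.median(e))
    print(f,len(q),m.sum(),'slopes y,z',c,'x@65mm',c[1]*.065+c[2],'resid',e[m].std())
d=np.load('pics/side2.npz'); cv2.imwrite('pics/crop.png',cv2.resize(d['pixels'][220:390,250:400,::-1],None,fx=3.4,fy=3.4,interpolation=cv2.INTER_CUBIC))
```

```text
side0 537 533 slopes y,z [-0.00868097  0.04227271 -0.00341381] x@65mm -0.0006660835749233663 resid 0.0002358298633238796
side2 700 692 slopes y,z [-0.00607538  0.12928927 -0.00865669] x@65mm -0.00025288686608442544 resid 0.0002632827763709837
```

View pics/crop.png

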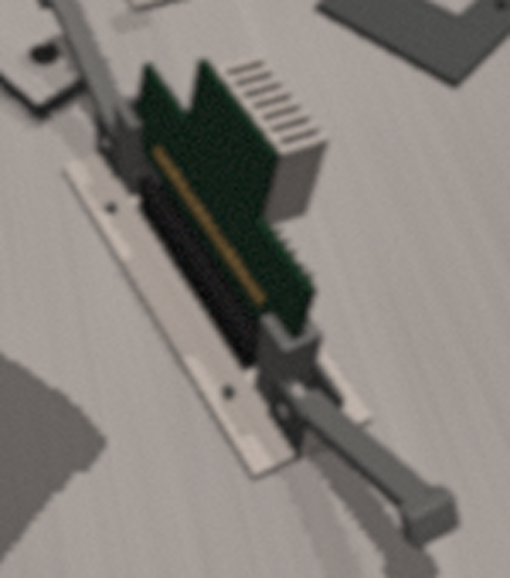

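Run:
```python
from h import *
d=grab('side','side3'); P=cloud(d)
l=np.concatenate([(P[...,:2]-C)@np.c_[ex,ey],P[...,2:]],-1); px=d['pixels'].astype(int)
def fit(q,a,b,t):
    m=np.ones(len(q),bool)
    for i in range(8):
        A=np.c_[q[:,a[0]],q[:,a[1]],np.ones(len(q))]; c=np.linalg.lstsq(A[m],q[m,b],rcond=None)[0]; e=np.abs(A@c-q[:,b]); m=e<max(t,2*np.median(e))
    return c,m.sum()
print('board',fit(l[(np.abs(l[...,1])<.028)&(np.abs(l[...,0])<.015)&(l[...,2]>.06)&(l[...,2]<.127)&(px[...,1]>px[...,0])],(1,2),0,.0012))
print('table',fit(l[(np.abs(l[...,1])<.25)&(np.abs(l[...,0])<.2)&(np.abs(l[...,2])<.006)],(0,1),2,.0015))
# heat sink top face and caps board reference
print('sinktop',fit(l[(np.abs(l[...,1])<.027)&(l[...,0]>.014)&(l[...,0]<.04)&(l[...,2]>.1)&(px.min(-1)>110)],(0,1),2,.0012))
print(r.current_t())
```

```text
board (array([-0.00845674,  0.12771814, -0.0084891 ]), np.int64(700))
table (array([ 8.60813741e-04,  3.73226674e-05, -1.08696536e-03]), np.int64(36403))
sinktop (array([-0.14883215,  0.01042897,  0.12643844]), np.int64(250))
12.775
```

```bash
python3 -c "
from h import *
r.hand_in(); print(r.current_t())"
```

```text
the job is handed in; nothing more can be done
the job is handed in; nothing more can be done
```

The heat-sink board is freed and standing in its guides, and the job is handed in. I pushed each ejector lever outward from the inside with shut fingers, left then right, then moved the arm clear. About 13 s of the 42 s allowed had been used when I handed in.

**Last checks, all from camera depth:**
- **Levers:** both are about 1.02–1.05 rad out (0.85 needed). I did not measure their speed, but the left one's reading held steady between pictures.
- **Rise:** the shoulders went from 70 to 90 mm and the top edge from 110 to 130 mm, so the board has risen about 20 mm and is level along its length.
- **Other board:** it shows no measurable shift, about 0.1 mm.

**Tight margin:** the board leans toward its heat-sink side, which is close to the 0.15 rad limit. Fits of the board face in two pictures gave 0.128 and 0.129 rad, and a rough estimate from the top camera agreed at about 0.125. A cruder fit of the heat sink's top face gave 0.149 rad; I trusted the board-face fits because that one used fewer points on a slotted surface.

I did not try to nudge the board more upright, since I expected the heat sink's weight to tip it back.

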